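# Level the brew stand with a spirit level and its cam foot

### The job

Level the brew stand: lay the yellow spirit level on the middle of the black deck, pointing from the hinge side to the orange foot, press it down so that the sprung deck sits right down, see how far the bubble is off, and turn the orange foot knob until the bubble sits between the two lines with the deck pressed down. The bubble counts only while the deck is pressed down, and the program finishes while the robot is still pressing lightly on the level, the deck down and the bubble centred. Leave the cup, the canister and the dripper alone.

Things in the scene. Friction and masses are not known exactly. Their poses are not given: they have to be found in the camera images.
- level_center (a point): centre (half-way up) of the loose yellow spirit level, a bar 180 mm long (its own x), 30 mm wide (y) and 38 mm tall (z), about 0.25 kg, lying on its underside with the green vial window uppermost. The vial is in the middle of the top, 86 mm long, with two black lines at 18 mm either side of the middle; the red patches on top, centred 70 mm from the middle at either end, are the places to press, so that the vial stays in view
- level: the spirit level as above; origin at the centre of its underside, x along the bar, z up
- bubble (a joint): position of the white bubble (24 mm long) along the level's own +x, m, 0 when centred, limits +-0.030; it goes to the higher end, 0.60 mm for each 0.001 rad of slope, and needs about 2 s to settle
- deck: black deck, 160 mm (x) by 200 mm (y) by 14 mm thick; origin at the middle of its top face, 60 mm or so above the counter; z is normal to the top; its y points from the hinge at one short end (y = -100 mm) to the foot at the other (y = +100 mm, orange stripe). The hinge line is fixed to a white base plate 16 mm thick that stands on the counter
- float (a joint): the deck's spring travel about its hinge, rad: 0 when the springs hold its foot side up, 0.026 when it is pressed down onto the foot. The level's weight alone does not press it down; about 3 N on the red patch near the foot does, 5 N in the middle
- foot (a joint): angle of the orange levelling foot knob, rad, growing clockwise seen from above, limits 0 and 2.2. Each radian clockwise raises the foot side of the deck by 0.030 rad, which moves the bubble about 18 mm towards the foot; it stays where it is left (friction about 0.13 N m). At the start the foot side is too low by an amount that is not known beforehand; the knob never needs more than 1.5 rad clockwise
- foot_grip (a point): centre of the grip of the foot knob, 74 mm above the counter, on its upright axis 165 mm from the deck's middle towards the foot (65 mm beyond the deck's edge). The grip is a bar 50 mm long (this point's x), 12 mm thick (its y) and 36 mm tall, its top 14 mm above this point, with a 44 mm wide disc below it from 21 to 26 mm under this point
- cup: blue mug, 80 mm wide, 75 mm tall, a bystander; origin at the centre of its underside
- canister: white canister with a wooden lid, 84 mm wide, 120 mm tall, a bystander; origin at the centre of its underside
- dripper: amber coffee dripper on a black foot, 110 mm wide at the rim, 85 mm tall, a bystander; origin at the centre of its underside
There are look-alikes about, which are no part of the job. What is shaped like the level but blue or purple is not meant.

How it is judged:
On the way:
1. the level lies along the deck and the deck is pressed down through it (value of joint float above 0.0225 rad and contact force between level and deck above 2 N and angle between the x axis of level and the y axis of deck, either way round below 0.2 rad), for 0.2 s.
At the end, for the whole second after the job is handed in: Level lying along the deck (0.2 rad), on its middle (35 mm lengthwise), only the fingers pressing it, 2.5 to 30 N on the deck, deck not touched by the robot; deck down (float over 0.0225), deck within 0.011 rad of level, bubble within 5 mm of centre (value of joint float above 0.0225 rad and value of joint bubble between -0.005 and 0.005 m and angle between deck's own z axis and vertical below 0.011 rad and angle between the x axis of level and the y axis of deck, either way round below 0.2 rad and angle between level's own z axis and vertical below 0.05 rad and x of level in the frame of deck between -0.068 and 0.068 m and y of level in the frame of deck between -0.035 and 0.035 m and contact force between the fingers and level above 1 N and contact force between level and deck between 2.5 and 30 N and contact force between each of the arm, the fingers and deck below 0.5 N); the arm keeps its last pose, push and grip.
It fails at once if a bystander was pushed or tipped (distance of any of cup, canister, dripper from where it was at the start of the episode above 0.03 m or angle between any of cup, canister, dripper's own z axis and vertical above 0.4 rad).
It also fails if it takes over 72 s, if anything falls off the work surface, if the arm or the gripper's body presses on something with over 40 N, if the wrist force passes 120 N, or if a joint passes its speed limit or range.

### The arm

A 6-joint arm with a two-finger parallel gripper is mounted at the origin on the work surface. World frame = base frame: x ahead of the robot, y to its left, z up, the work surface at z = 0. Lengths are in m, angles in rad, forces in N, time in s.
With the tool pointing down it reaches from about 0.35 to 0.975 m from the base axis. Payload 7.1 kg.
Tool frame: the origin (TCP) lies on the centre line of the jaws, within the pads' length; the fingertips stand 8 mm ahead of it and the grasp point (between the pads) lies 11 mm behind it; z points along the fingers, y is the direction in which the jaws open and shut (so a half turn about z gives the same grasp; the last joint's range is limited). The gripper opens to 88 mm and grips with 3 to 60 N. Pads are 20 mm wide; open, the fingers measure 115 mm over their backs; the gripper's body (75 mm by 178 mm) begins 61 mm behind the grasp point.
Start: joints at [1.234, 0.423, 1.63, -0, 1.089, -0.019], TCP at [0.195, 0.594, 0.231] pointing down, gripper open.
Joint ranges: [-3, 3], [-0.9, 2.11], [0.09, 2.58], [-1.31, 4.45], [0.11, 2.69], [-2.54, 2.54]. Speed limits (rad/s): [2.39, 2.39, 3.01, 3.14, 3.14, 3.14].

### API

Orientations are given as a unit quaternion [w, x, y, z].
In Python, from bench import r gives the robot as it stands.
- The arm moves only by the tool arm_command, never from a script. Its argument "motion" is one flat list of numbers, 6 for each row, row after row: the shift along the tool's x, y, z in mm, then the turn, a rotation vector about the tool's x, y, z in degrees. A call has 1 to 10 rows; each row shifts and turns the commanded pose from where the row before left it, along the tool's axes as they then stand; what a row does not reach is not made up. A row lasts 1/10 s, in which the tool goes at most 50 mm and 8.59 degrees, less where a joint would pass 70% of its speed; a pose out of reach is approached as far as the arm can. A call with a gripper value outside its range is refused whole. "gripper" is the opening, from -1 (shut) to 1 (fully open), so that 0 is half open, set as the call begins (left out, the last holds). The fingers move at their own pace and stop on an object; "squeeze" is the grip in N (left out, the last holds). Time passes only in rows, so rows that do not move let the fingers close. It gives the time, the measured TCP pose, the force and the opening at its end, in the units of the state.
- r.sense(): the state, without advancing time (a new reading comes with each control period).
- r.snapshot(name): name is "scene" or "top" or "wrist"; returns the picture (480x640x3 uint8, red, green, blue); there is no depth.
- r.get_calibration(name): a dict with "intrinsics" (3x3 intrinsics, pixels), "k1" (the pictures are not rectified: a ray, as slopes to the right and down, at radius r is drawn at 1 + k1 r^2 times it, then the intrinsics apply), "R" (3x3) and "t" (3): a world point X has camera coordinates R X + t. Camera axes: x right, y down, z forward; pixel columns grow to the right and rows downward; lengths in m; the calibration is good to about 2 mm. A picture is of the moment at which its call begins: read the wrist's pose just before it. get_calibration takes no time and is no camera call; for the wrist camera it gives the pose at the moment of the call.
- r.close_job(): hands the job in, once; it reports no verdict.
The state is a dict: "time_s": time; "joint_pos": joint angles; "qd": joint speeds; "effort": joint torques, N m; "ee_pos": TCP position; "tcp_rot": TCP orientation; "wrist_force": force on the tool from outside, world axes, zero at the start; "ft_torque": the same for the moment, N m; "gripper_width": finger opening in m.
Only numpy, scipy, OpenCV 4.12 (cv2) and the standard library are available. Lean on these libraries where they do the work, as an engineer would, in place of code of your own. Each camera call takes 0.05 s, during which the arm holds its last target. There are 200 camera calls.

## Working session

There is one attempt and no reset: what is moved stays moved. The work goes in short steps, Python scripts to look and compute and a tool call to move; the robot and the scene stay as the last step left them, time stands still between calls to the robot, and variables do not carry over. Pictures are saved under pics/ and viewed, about 8 in all and at most 12, crops included, and the job is handed in when it is done.

Besides the shell and the picture viewer there is one more tool, called as name(argument=value, ...) on one line, values as JSON. arm_command: Moves the arm, as the interface text tells. Its arguments: {"type":"object","properties":{"motion":{"type":"array"},"gripper":{"type":"number"},"squeeze":{"type":"number"}},"required":["motion"]}

```bash
ls; mkdir -p pics; cat > h.py <<'E'
from bench import r
import numpy as np, cv2
def save(im,name): cv2.imwrite('pics/'+name+'.png',im[:,:,::-1])
def ray(c,u,v):
    K=np.array(c['intrinsics']);R=np.array(c['R']);t=np.array(c['t'])
    d=np.array([(u-K[0,2])/K[0,0],(v-K[1,2])/K[1,1]]);s=d.copy()
    for _ in range(20): s=d/(1+c['k1']*(s@s))
    return -R.T@t, R.T@np.array([s[0],s[1],1.])
def at(c,u,v,z):
    o,d=ray(c,u,v); return o+d*(z-o[2])/d[2]
def px(c,X):
    K=np.array(c['intrinsics']);p=np.array(c['R'])@np.array(X)+np.array(c['t']);s=p[:2]/p[2];s=s*(1+c['k1']*(s@s))
    return s*[K[0,0],K[1,1]]+K[:2,2]
E
python3 - <<'E'
from h import *
s=r.sense();print(s)
for n in ('scene','top','wrist'):
    im=r.snapshot(n);save(im,n+'0')
    c=r.get_calibration(n);print(n,-np.array(c['R']).T@c['t'],c['intrinsics'],c['k1'])
E
```

```text
pics
{'time_s': 0.0, 'joint_pos': array([ 1.23401212e+00,  4.23846231e-01,  1.63071951e+00, -8.69552798e-07,
        1.08857330e+00, -1.90002980e-02]), 'qd': array([ 0.00196146, -0.00103789, -0.00028309, -0.00011243,  0.0008896 ,
       -0.00014805]), 'effort': array([-9.60303842e-04, -5.44608700e+01, -2.73681074e+01,  6.43412699e-02,
        2.25659413e-02, -1.00455575e-04]), 'ee_pos': array([0.19508065, 0.59318821, 0.22988672]), 'tcp_rot': array([-1.36441946e-04,  1.58223968e-01,  9.87402946e-01, -7.61060221e-04]), 'wrist_force': array([-0.39750142, -0.00413251,  0.61049682]), 'ft_torque': array([0.01247059, 0.00837105, 0.01710232]), 'gripper_width': 0.08764144174617232}
scene [ 1.16464148 -1.05300245  0.84237983] [[577.62720218   0.         318.99552647]
 [  0.         577.62720218 247.59726761]
 [  0.           0.           1.        ]] -0.1821289546607368
top [ 0.31012873 -0.04895689  1.34797243] [[503.28652114   0.         323.98556492]
 [  0.         503.28652114 243.71426972]
 [  0.           0.           1.        ]] -0.0015652770426083308
wrist [0.11504268 0.62100534 0.38224033] [[350.46934874   0.         325.2903679 ]
 [  0.         350.46934874 239.39627962]
 [  0.           0.           1.        ]] -0.0434258230627767
```

View pics/top0.png

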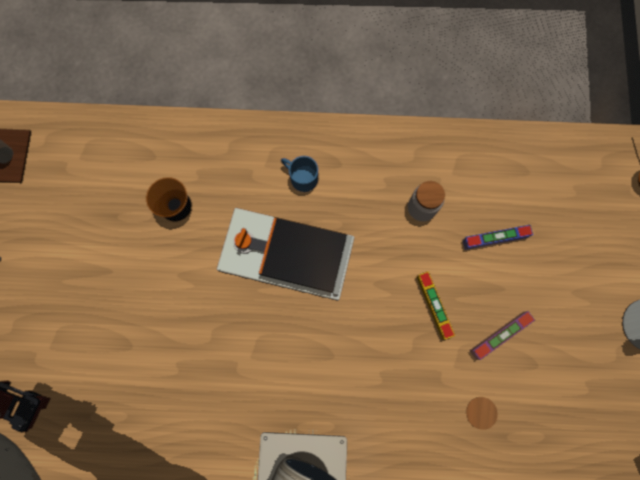

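View pics/scene0.png

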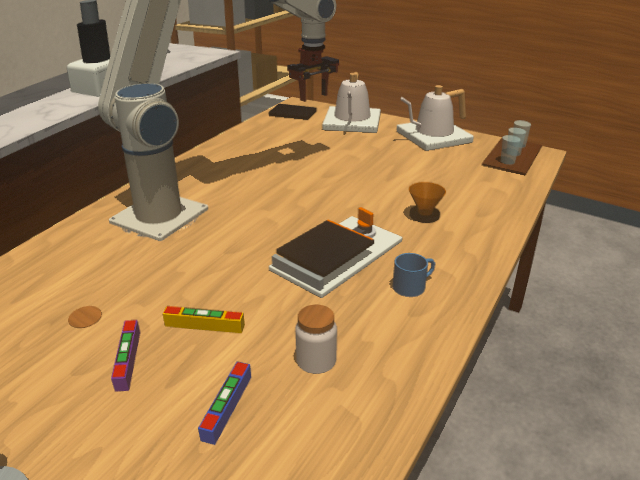

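Top view: the level candidates are the yellow bar at (435,306), a blue one at (498,238) and a purple one at (502,336). I choose yellow. The deck is at (306,256), the foot knob at (243,240), the dripper at (168,197), the cup at (303,174) and the canister at (428,197). Next is a close crop.

```bash
python3 - <<'E'
import cv2
a=cv2.imread('pics/top0.png')
cr=cv2.resize(a[200:350,210:460],None,fx=3.2,fy=3.2,interpolation=cv2.INTER_CUBIC)
cv2.imwrite('pics/crop1.png',cr)
E
```

```text
(no output)
```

View pics/crop1.png

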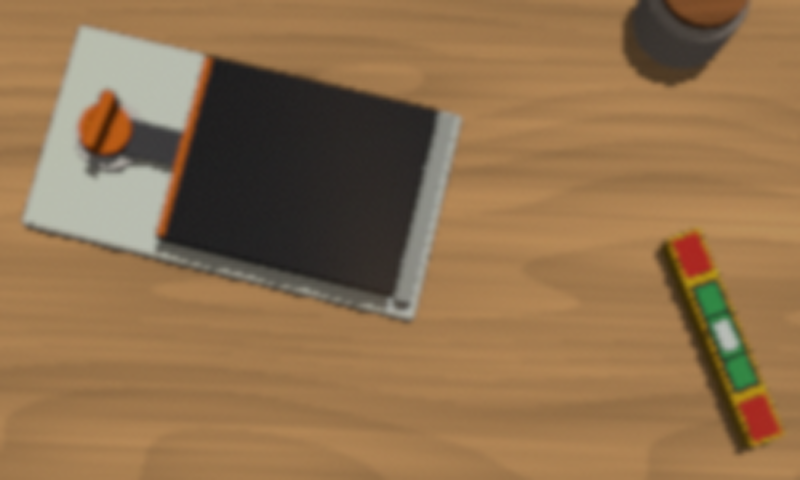

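```bash
python3 - <<'E'
from h import *
c=r.get_calibration('top')
f=lambda u,v,z: at(c,210+(u+.5)/3.2-.5,200+(v+.5)/3.2-.5,z)
D=[f(*p,.058) for p in ((212,57),(162,236),(438,108),(392,297))]
for n,p in zip(('footTL','footBL','hTR','hBR'),D): print(n,p)
m=np.mean(D,0);y=(D[0]+D[1]-D[2]-D[3]);print('deck',m,np.linalg.norm(y)/2,np.linalg.norm(D[0]-D[1]),'yaw y',np.degrees(np.arctan2(y[1],y[0])))
yy=y/np.linalg.norm(y);print('grip pred',m+.165*yy,'disc',f(105,132,.05))
a,b=f(692,254,.038),f(759,417,.038);print('level',a,b,(a+b)/2,np.linalg.norm(a-b),np.degrees(np.arctan2(*(a-b)[1::-1])))
for n,p,z in (('cup',(303,172),.075),('can',(430,194),.12),('drip',(167,192),.085)):print(n,at(c,*p,z))
from scipy.spatial.transform import Rotation as Ro
q=r.sense()['tcp_rot'];print(Ro.from_quat(np.roll(q,-1)).as_matrix().round(3))
E
```

```text
footTL [0.65488129 0.10097853 0.058     ]
footBL [0.5033653  0.13159718 0.058     ]
hTR [ 0.61972236 -0.08780559  0.058     ]
hBR [ 0.46225813 -0.05653418  0.058     ]
deck [0.56005677 0.02205899 0.058     ] 0.19227701344668868 0.154578764339472 yaw y 78.56106012269962
grip pred [0.59278015 0.18378153 0.058     ] disc [0.58909775 0.18608307 0.05      ]
level [ 0.51089473 -0.3006202   0.038     ] [ 0.38147547 -0.35458037  0.038     ] [ 0.4461851  -0.32760029  0.038     ] 0.14021784412823846 22.633246184230067
cup [0.7789994  0.03491722 0.075     ]
can [ 0.71742097 -0.29471472  0.12      ]
drip [0.70426083 0.38883241 0.085     ]
[[-0.95   0.312 -0.   ]
 [ 0.312  0.95  -0.001]
 [ 0.    -0.001 -1.   ]]
```

```bash
cat >> h.py <<'E'
from scipy.spatial.transform import Rotation as Ro
def pose():
    s=r.sense();M=Ro.from_quat(np.roll(s['tcp_rot'],-1)).as_matrix();return s['ee_pos'],M,np.degrees(np.arctan2(M[1,1],M[0,1]))
def plan(x,y,z,yaw,N):
    """constant row: tool shift mm + turn deg, N rows, tool pointing down"""
    p,M,w=pose();dt=-(yaw-w)/N   # turn about tool z (down)
    A=sum(Ro.from_euler('z',-dt*k,degrees=True).as_matrix() for k in range(N))@M
    d=np.linalg.solve(A,np.array([x,y,z])-p)*1000
    print('from',p.round(4),'yaw',round(w,2),'tilt',M[:2,2].round(4),'row',d.round(1),'turn',round(dt,2),'N',N)
E
python3 -c "
from h import *
plan(.446,-.328,.16,-67.4,27)"
```

```text
from [0.1951 0.5933 0.2301] yaw 71.79 tilt [-0.0004 -0.0011] row [-45.1   8.3   2.6] turn 5.16 N 27
```

arm_command(motion=[-45.1,8.3,2.6,0,0,5.16,-45.1,8.3,2.6,0,0,5.16,-45.1,8.3,2.6,0,0,5.16,-45.1,8.3,2.6,0,0,5.16,-45.1,8.3,2.6,0,0,5.16,-45.1,8.3,2.6,0,0,5.16,-45.1,8.3,2.6,0,0,5.16,-45.1,8.3,2.6,0,0,5.16,-45.1,8.3,2.6,0,0,5.16], gripper=1)

```text
time_s: 1.05
ee_pos: [0.5499, 0.4012, 0.2068]
tcp_rot: [-0.0, 0.536, 0.844, -0.0]
wrist_force: [0.2, 0.2, 0.4]
gripper_width: 0.088
```

arm_command(motion=[-45.1,8.3,2.6,0,0,5.16,-45.1,8.3,2.6,0,0,5.16,-45.1,8.3,2.6,0,0,5.16,-45.1,8.3,2.6,0,0,5.16,-45.1,8.3,2.6,0,0,5.16,-45.1,8.3,2.6,0,0,5.16,-45.1,8.3,2.6,0,0,5.16,-45.1,8.3,2.6,0,0,5.16,-45.1,8.3,2.6,0,0,5.16])

```text
time_s: 1.95
ee_pos: [0.6534, 0.0129, 0.1835]
tcp_rot: [0.0, 0.826, 0.564, -0.0]
wrist_force: [0.4, -0.3, -0.5]
gripper_width: 0.088
```

arm_command(motion=[-45.1,8.3,2.6,0,0,5.16,-45.1,8.3,2.6,0,0,5.16,-45.1,8.3,2.6,0,0,5.16,-45.1,8.3,2.6,0,0,5.16,-45.1,8.3,2.6,0,0,5.16,-45.1,8.3,2.6,0,0,5.16,-45.1,8.3,2.6,0,0,5.16,-45.1,8.3,2.6,0,0,5.16,-45.1,8.3,2.6,0,0,5.16,0,0,0,0,0,0])

```text
time_s: 2.95
ee_pos: [0.4406, -0.3306, 0.1598]
tcp_rot: [-0.001, 0.982, 0.191, -0.001]
wrist_force: [0.7, 0.3, 0.0]
gripper_width: 0.0875
```

```bash
python3 - <<'E'
from h import *
plan(.446,-.328,.018,-67.4,4);print(r.sense()['time_s'],r.sense()['joint_pos'])
c=r.get_calibration('wrist');im=r.snapshot('wrist');save(im,'w1')
print(px(c,[.511,-.3006,.038]),px(c,[.3815,-.3546,.038]))
E
```

```text
from [ 0.4406 -0.3306  0.1598] yaw -67.93 tilt [-0.0025  0.0009] row [ 1.6 -0.  35.4] turn -0.13 N 4
2.95 [-6.64899152e-01  4.11543939e-01  1.84504483e+00 -1.09658228e-03
  8.87553369e-01  5.21398876e-01]
[324.8082711  138.93674607] [326.66084495 305.1549857 ]
```

View pics/w1.png

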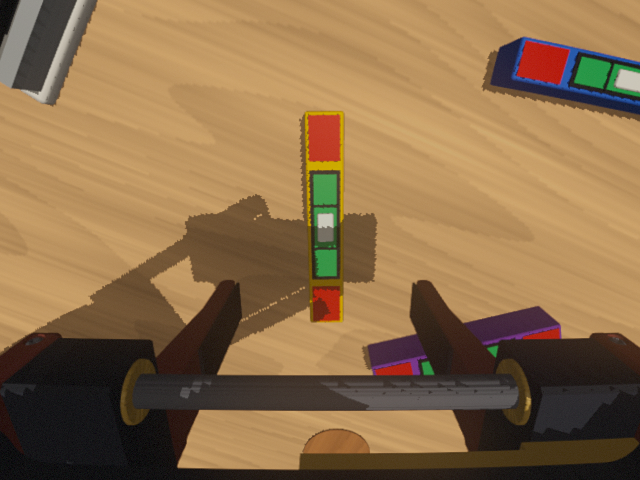

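The yellow bar is confirmed at (325,225), aligned with the tool and matching the predicted pixels. Descending to grasp.

arm_command(motion=[1.6,0,35.5,0,0,0,1.6,0,35.5,0,0,0,1.6,0,35.5,0,0,0,1.6,0,35.5,0,0,0,0,0,0,0,0,0,0,0,0,0,0,0])

```text
time_s: 3.6
ee_pos: [0.4512, -0.3252, 0.0184]
tcp_rot: [-0.0, 0.981, 0.196, -0.0]
wrist_force: [-0.4, 0.2, 0.3]
gripper_width: 0.088
```

arm_command(motion=[0,0,0,0,0,0,0,0,0,0,0,0,0,0,0,0,0,0,0,0,0,0,0,0,0,0,0,0,0,0,0,0,0,0,0,0], gripper=-1, squeeze=25)

```text
time_s: 4.2
ee_pos: [0.4507, -0.326, 0.0187]
tcp_rot: [0.0, 0.981, 0.195, 0.0]
wrist_force: [-0.0, -0.4, -0.7]
gripper_width: 0.0432
```

```bash
python3 - <<'E'
from h import *
print(r.sense()['gripper_width'],r.sense()['time_s'],r.sense()['ee_pos'])
E
```

```text
0.04316362797893453 4.2 [ 0.45068576 -0.32602717  0.01873511]
```

arm_command(motion=[0,0,0,0,0,0,0,0,0,0,0,0,0,0,0,0,0,0,0,0,0,0,0,0])

```text
time_s: 4.6
ee_pos: [0.4506, -0.3259, 0.0184]
tcp_rot: [-0.0, 0.981, 0.195, -0.0]
wrist_force: [-0.5, -0.8, 0.9]
gripper_width: 0.0301
```

arm_command(motion=[0,0,-30,0,0,0,0,0,-50,0,0,0,0,0,-50,0,0,0,0,0,0,0,0,0])

```text
time_s: 5.0
ee_pos: [0.4539, -0.3283, 0.1544]
tcp_rot: [0.004, 0.981, 0.195, 0.004]
wrist_force: [-0.0, -0.8, -3.1]
gripper_width: 0.0296
```

```bash
python3 - <<'E'
from h import *
# deck centre + 5 mm toward foot (level centre lies 5 mm behind TCP along tool x)
u=np.array([np.cos(np.radians(78.6)),np.sin(np.radians(78.6))])
plan(*(np.array([.5605,.024])+.005*u),.13,-11.4,9)
E
```

```text
from [ 0.4539 -0.3283  0.1544] yaw -67.53 tilt [ 0.0086 -0.0065] row [ 38.8 -18.8   2.8] turn -6.24 N 9
```

arm_command(motion=[38.8,-18.8,2.8,0,0,-6.24,38.8,-18.8,2.8,0,0,-6.24,38.8,-18.8,2.8,0,0,-6.24,38.8,-18.8,2.8,0,0,-6.24,38.8,-18.8,2.8,0,0,-6.24,38.8,-18.8,2.8,0,0,-6.24,38.8,-18.8,2.8,0,0,-6.24,38.8,-18.8,2.8,0,0,-6.24,38.8,-18.8,2.8,0,0,-6.24,0,0,0,0,0,0])

```text
time_s: 6.0
ee_pos: [0.5555, 0.0354, 0.1212]
tcp_rot: [-0.002, 0.771, 0.636, -0.001]
wrist_force: [0.8, 2.3, -2.5]
gripper_width: 0.0299
```

arm_command(motion=[0,0,0,0,0,0,0,0,0,0,0,0])

```text
time_s: 6.2
ee_pos: [0.5576, 0.0305, 0.1225]
tcp_rot: [-0.0, 0.774, 0.633, -0.001]
wrist_force: [0.7, 0.3, -2.6]
gripper_width: 0.0298
```

```bash
python3 - <<'E'
from h import *
u=np.array([np.cos(np.radians(78.6)),np.sin(np.radians(78.6))])
plan(*(np.array([.5605,.024])+.005*u),.082,-11.4,3)
a=r.snapshot('wrist');b=r.snapshot('top')[200:350,210:460];b=cv2.resize(b,None,fx=1.6,fy=1.6)
save(np.vstack([cv2.resize(b,(400,240)),cv2.resize(a,(400,300))]),'p2')
E
```

```text
from [0.5576 0.0305 0.1225] yaw -11.44 tilt [-0.0011 -0.0003] row [-0.3  1.4 13.5] turn -0.01 N 3
```

View pics/p2.png

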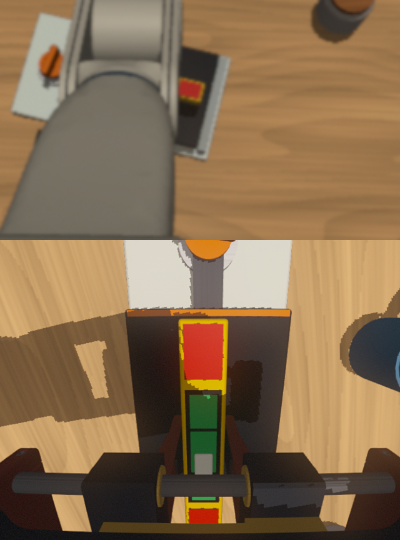

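Wrist view: the level is parallel to the deck and mid-width, with the foot stripe ahead at row 312. Lowering.

arm_command(motion=[-0.3,1.4,13.5,0,0,0,-0.3,1.4,13.5,0,0,0,-0.3,1.4,10,0,0,0,0,0,3,0,0,0,0,0,0,0,0,0])

```text
time_s: 6.8
ee_pos: [0.5613, 0.0293, 0.0822]
tcp_rot: [-0.001, 0.774, 0.633, -0.001]
wrist_force: [-0.4, 1.0, -2.2]
gripper_width: 0.0298
```

arm_command(motion=[0,0,1.5,0,0,0,0,0,1.5,0,0,0,0,0,0,0,0,0])

```text
time_s: 7.1
ee_pos: [0.5619, 0.0296, 0.0805]
tcp_rot: [0.0, 0.774, 0.634, 0.0]
wrist_force: [0.0, 0.9, -3.5]
gripper_width: 0.03
```

arm_command(motion=[0,0,1,0,0,0,0,0,1,0,0,0,0,0,0,0,0,0])

```text
time_s: 7.4
ee_pos: [0.5619, 0.0295, 0.0783]
tcp_rot: [0.0, 0.774, 0.634, 0.0]
wrist_force: [0.4, 0.7, -3.1]
gripper_width: 0.0296
```

arm_command(motion=[0,0,1,0,0,0,0,0,0,0,0,0])

```text
time_s: 7.6
ee_pos: [0.5622, 0.0296, 0.0777]
tcp_rot: [0.0, 0.774, 0.634, 0.0]
wrist_force: [-0.2, 1.6, 2.7]
gripper_width: 0.0297
```

arm_command(motion=[0,0,0,0,0,0,0,0,0,0,0,0,0,0,0,0,0,0,0,0,0,0,0,0], gripper=0.1)

```text
time_s: 8.0
ee_pos: [0.5619, 0.0295, 0.0773]
tcp_rot: [0.0, 0.774, 0.634, 0.0]
wrist_force: [-0.6, 0.4, 0.8]
gripper_width: 0.0483
```

arm_command(motion=[0,0,-15,0,0,0,0,0,-30,0,0,0,0,0,-20,0,0,0,0,0,0,0,0,0])

```text
time_s: 8.4
ee_pos: [0.5641, 0.0296, 0.1459]
tcp_rot: [0.002, 0.774, 0.634, 0.002]
wrist_force: [-0.4, -0.2, 0.2]
gripper_width: 0.0482
```

```bash
python3 - <<'E'
from h import *
plan(.5749,.0923,.125,129,17);print(r.sense()['joint_pos'],r.sense()['gripper_width'])
E
```

```text
from [0.5641 0.0296 0.1459] yaw -11.37 tilt [0.0062 0.0002] row [2.1 4.4 1.3] turn -8.26 N 17
[ 3.12810657e-02  4.46493879e-01  1.82763557e+00 -6.98895529e-06
  8.61237688e-01  2.29687922e-01] 0.04815741887768479
```

arm_command(motion=[2.1,4.4,1.3,0,0,-8.26,2.1,4.4,1.3,0,0,-8.26,2.1,4.4,1.3,0,0,-8.26,2.1,4.4,1.3,0,0,-8.26,2.1,4.4,1.3,0,0,-8.26,2.1,4.4,1.3,0,0,-8.26,2.1,4.4,1.3,0,0,-8.26,2.1,4.4,1.3,0,0,-8.26,2.1,4.4,1.3,0,0,-8.26], gripper=-1)

```text
time_s: 9.3
ee_pos: [0.5893, 0.0596, 0.13]
tcp_rot: [-0.0, 0.231, 0.973, -0.0]
wrist_force: [0.8, -0.7, 0.1]
gripper_width: 0.0003
```

arm_command(motion=[2.1,4.4,1.3,0,0,-8.26,2.1,4.4,1.3,0,0,-8.26,2.1,4.4,1.3,0,0,-8.26,2.1,4.4,1.3,0,0,-8.26,2.1,4.4,1.3,0,0,-8.26,2.1,4.4,1.3,0,0,-8.26,2.1,4.4,1.3,0,0,-8.26,2.1,4.4,1.3,0,0,-8.26,0,0,0,0,0,0,0,0,0,0,0,0])

```text
time_s: 10.3
ee_pos: [0.5725, 0.0922, 0.1199]
tcp_rot: [-0.0, -0.332, 0.943, 0.0]
wrist_force: [0.3, -0.4, 0.3]
gripper_width: 0.0003
```

```bash
python3 - <<'E'
from h import *
plan(.5749,.0923,.107,129,2);print(r.sense()['gripper_width'])
save(r.snapshot('wrist'),'w3')
E
```

```text
from [0.5725 0.0922 0.1199] yaw 128.84 tilt [-0.0005 -0.0001] row [-1.  -0.7  6.5] turn -0.08 N 2
0.00025556012681922293
```

View pics/w3.png

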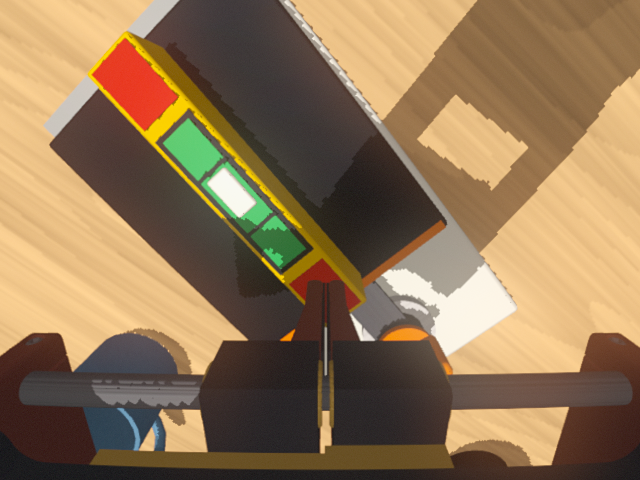

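The view is good: the bubble is at (232,192), the two lines are visible, and the closed fingertips are over the foot-side red patch at (325,285). Pressing.

arm_command(motion=[-1,-0.7,6.5,0,0,0,-1,-0.7,4.5,0,0,0,0,0,2,0,0,0,0,0,2,0,0,0,0,0,0,0,0,0])

```text
time_s: 10.85
ee_pos: [0.575, 0.0924, 0.1048]
tcp_rot: [-0.0, -0.334, 0.943, 0.0]
wrist_force: [-1.0, -0.5, 0.1]
gripper_width: 0.0005
```

arm_command(motion=[0,0,2,0,0,0,0,0,1,0,0,0,0,0,0,0,0,0])

```text
time_s: 11.15
ee_pos: [0.5753, 0.0926, 0.1023]
tcp_rot: [0.0, -0.334, 0.943, 0.0]
wrist_force: [-0.8, 0.6, 2.3]
gripper_width: 0.0004
```

arm_command(motion=[0,0,1,0,0,0,0,0,1,0,0,0,0,0,0,0,0,0])

```text
time_s: 11.45
ee_pos: [0.5756, 0.0927, 0.1008]
tcp_rot: [0.001, -0.334, 0.942, -0.0]
wrist_force: [-0.1, 1.9, 6.9]
gripper_width: 0.0004
```

arm_command(motion=[0,0,1,0,0,0,0,0,0,0,0,0])

```text
time_s: 11.65
ee_pos: [0.5758, 0.0927, 0.1004]
tcp_rot: [0.001, -0.334, 0.942, -0.0]
wrist_force: [-2.5, 1.9, 11.5]
gripper_width: 0.0005
```

arm_command(motion=[0,0,1,0,0,0,0,0,0,0,0,0])

```text
time_s: 11.85
ee_pos: [0.576, 0.0927, 0.1]
tcp_rot: [0.001, -0.334, 0.943, -0.0]
wrist_force: [-3.1, 2.9, 17.3]
gripper_width: 0.0006
```

arm_command(motion=[0,0,-1,0,0,0,0,0,0,0,0,0,0,0,0,0,0,0,0,0,0,0,0,0,0,0,0,0,0,0,0,0,0,0,0,0,0,0,0,0,0,0,0,0,0,0,0,0,0,0,0,0,0,0,0,0,0,0,0,0])

```text
time_s: 12.85
ee_pos: [0.5757, 0.0927, 0.1004]
tcp_rot: [0.001, -0.334, 0.942, -0.0]
wrist_force: [-1.8, 1.4, 11.8]
gripper_width: 0.0006
```

arm_command(motion=[0,0,0,0,0,0,0,0,0,0,0,0,0,0,0,0,0,0,0,0,0,0,0,0,0,0,0,0,0,0,0,0,0,0,0,0,0,0,0,0,0,0,0,0,0,0,0,0,0,0,0,0,0,0,0,0,0,0,0,0])

```text
time_s: 13.85
ee_pos: [0.5757, 0.0927, 0.1004]
tcp_rot: [0.001, -0.334, 0.942, -0.0]
wrist_force: [-2.3, 2.2, 11.1]
gripper_width: 0.0004
```

```bash
cat >> h.py <<'E'
from math import *
def grab(n):
    c=r.get_calibration('wrist');im=r.snapshot('wrist');save(im,n)
    import json;json.dump({k:np.array(v).tolist() for k,v in c.items()},open('pics/'+n+'.json','w'))
    return c,im
E
python3 - <<'E'
from h import *
c,im=grab('w4');save(cv2.resize(im[60:330,60:420],None,fx=2,fy=2,interpolation=cv2.INTER_CUBIC),'w4c')
print(r.sense()['ee_pos'])
E
```

```text
[0.57575687 0.09271633 0.10043076]
```

View pics/w4c.png

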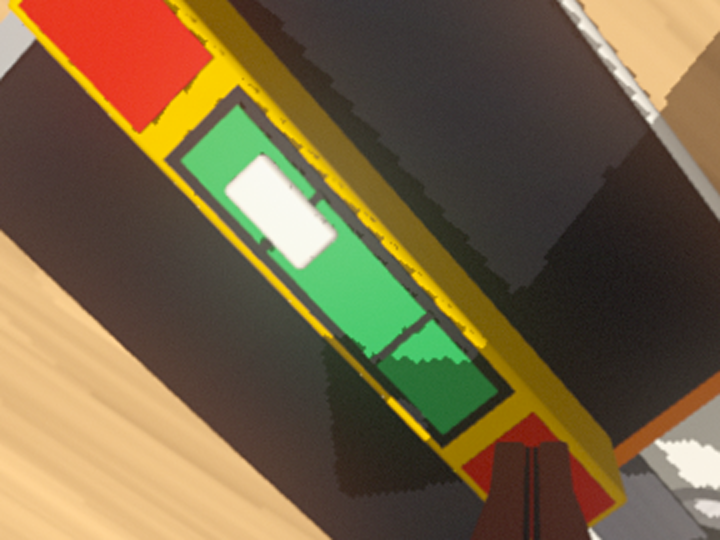

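```bash
python3 - <<'E'
from h import *
import json
c=json.load(open('pics/w4.json'))
f=lambda u,v: at(c,60+(u+.5)/2-.5,60+(v+.5)/2-.5,.096)
P={n:f(*p) for n,p in dict(vh=(210,130),lh=(291,222),lf=(405,337),vf=(475,412),bh=(245,172),bf=(318,252)).items()}
d=P['vf']-P['vh'];d/=np.linalg.norm(d);m=(P['lh']+P['lf'])/2
for n in P: print(n,P[n].round(4),round(1000*(P[n]-m)@d,1))
print('yaw',np.degrees(np.arctan2(d[1],d[0])))
y=np.array([cos(radians(78.6)),sin(radians(78.6))]);g=np.array([.5605,.024])+.165*y;print('grip',g)
# view pose: TCP behind knob so camera (84mm ahead along tool x) looks on it
print(r.sense()['joint_pos'])
E
```

```text
vh [ 0.5525 -0.0144  0.096 ] -43.1
lh [0.558  0.0103 0.096 ] -17.9
lf [0.5636 0.0456 0.096 ] 17.9
vf [0.5682 0.0697 0.096 ] 42.5
bh [ 0.5553 -0.0036  0.096 ] -32.1
bf [0.5598 0.0187 0.096 ] -9.3
yaw 79.42641330861251
grip [0.59311346 0.18574474]
[ 1.39142758e-01  5.38888512e-01  1.80336705e+00  3.06199441e-04
  7.97718520e-01 -2.11339960e+00]
```

Bubble at −20.7 mm, and the scale checks out (lines ±17.9, bubble 23 mm long). The knob needs about 66° clockwise. Lifting and moving over the knob.

arm_command(motion=[0,0,-20,0,0,0,0,0,-40,0,0,0,0,0,-30,0,0,0,0,0,0,0,0,0])

```text
time_s: 14.3
ee_pos: [0.5775, 0.0926, 0.1932]
tcp_rot: [0.003, -0.334, 0.942, -0.001]
wrist_force: [0.3, 0.6, -0.9]
gripper_width: 0.0003
```

```bash
python3 -c "
from h import *
plan(.592,.186,.18,65,8)"
```

```text
from [0.5775 0.0926 0.1932] yaw 129.05 tilt [0.007  0.0006] row [-4.2 11.7  1.6] turn 8.01 N 8
```

arm_command(motion=[-4.2,11.7,1.6,0,0,8,-4.2,11.7,1.6,0,0,8,-4.2,11.7,1.6,0,0,8,-4.2,11.7,1.6,0,0,8,-4.2,11.7,1.6,0,0,8,-4.2,11.7,1.6,0,0,8,-4.2,11.7,1.6,0,0,8,-4.2,11.7,1.6,0,0,8,0,0,0,0,0,0,0,0,0,0,0,0], gripper=0.5)

```text
time_s: 15.3
ee_pos: [0.5886, 0.1854, 0.1753]
tcp_rot: [-0.001, 0.214, 0.977, -0.001]
wrist_force: [-0.4, -0.0, -0.2]
gripper_width: 0.0658
```

```bash
python3 - <<'E'
from h import *
plan(.5931,.1857,.09,65,3)
c,im=grab('w5');print(px(c,[.5931,.1857,.088]))
save(cv2.resize(im[90:340,180:480],None,fx=2,fy=2,interpolation=cv2.INTER_CUBIC),'w5c')
E
```

```text
from [0.5886 0.1854 0.1753] yaw 65.3 tilt [-0.0018 -0.0008] row [-1.4  0.8 28.4] turn 0.1 N 3
[327.3576987 254.9918751]
```

View pics/w5c.png

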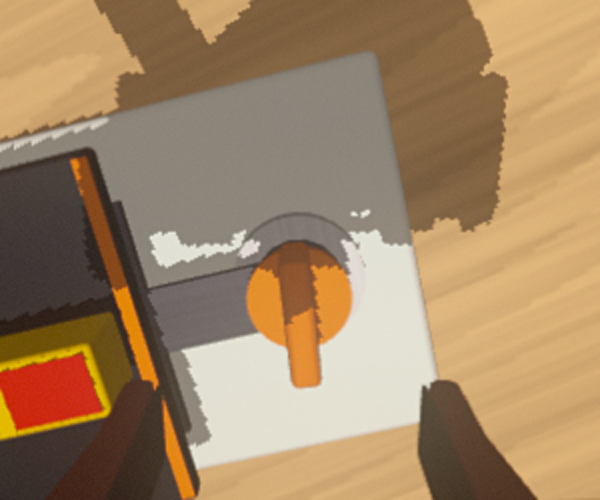

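```bash
python3 - <<'E'
from h import *
import json
c=json.load(open('pics/w5.json'))
f=lambda u,v,z: at(c,180+(u+.5)/2-.5,90+(v+.5)/2-.5,z)
a,b=f(294,243,.088),f(306,386,.088);print(a,b,(a+b)/2,np.linalg.norm(a-b),degrees(atan2(a[1]-b[1],a[0]-b[0])))
print('disc',f(300,297,.053))
w=degrees(atan2(a[1]-b[1],a[0]-b[0]))-90
C=(a+b)/2;plan(C[0],C[1],.066,w,4)
E
```

```text
[0.56329293 0.19892894 0.088     ] [0.61488499 0.18012809 0.088     ] [0.58908896 0.18952852 0.088     ] 0.0549109510411003 159.97757137517536
disc [0.59242254 0.18830212 0.053     ]
from [0.5886 0.1852 0.1756] yaw 65.25 tilt [-0.0015 -0.0007] row [ 0.3  1.1 27.4] turn -1.18 N 4
```

Bar end and disc both give the axis at (0.592, 0.188), with bar yaw about 160°. The prediction was (0.593, 0.186). Descending to grip.

arm_command(motion=[-0.5,1,27.4,0,0,-1.2,-0.5,1,27.4,0,0,-1.2,-0.5,1,27.4,0,0,-1.2,-0.5,1,27.4,0,0,-1.2,0,0,0,0,0,0,0,0,0,0,0,0], gripper=0)

```text
time_s: 15.95
ee_pos: [0.5924, 0.1882, 0.0669]
tcp_rot: [-0.001, 0.175, 0.985, -0.0]
wrist_force: [-0.3, -0.2, -0.0]
gripper_width: 0.044
```

arm_command(motion=[0,0,0,0,0,0,0,0,0,0,0,0,0,0,0,0,0,0,0,0,0,0,0,0,0,0,0,0,0,0,0,0,0,0,0,0,0,0,0,0,0,0], gripper=-1, squeeze=25)

```text
time_s: 16.65
ee_pos: [0.5924, 0.1872, 0.0675]
tcp_rot: [-0.0, 0.174, 0.985, -0.001]
wrist_force: [-2.5, -8.6, 7.4]
gripper_width: 0.0119
```

```bash
python3 - <<'E'
from h import *
s=r.sense();print(s['wrist_force'],s['ft_torque'],s['gripper_width'],pose())
E
```

```text
[-2.45722651 -8.63216251  7.38801228] [-1.37608187  0.42582762  0.16748595] 0.011916857185577176 (array([0.59240884, 0.18715879, 0.06751647]), array([[-9.39113928e-01,  3.43604551e-01, -9.71294667e-04],
       [ 3.43605896e-01,  9.39111240e-01, -2.25120528e-03],
       [ 1.38629360e-04, -2.44788080e-03, -9.99996994e-01]]), np.float64(69.90330154380577))
```

arm_command(motion=[0,-1.5,0,0,0,0,0,0,0,0,0,8.25,0,0,0,0,0,8.25,0,0,0,0,0,8.25,0,0,0,0,0,8.25,0,0,0,0,0,8.25,0,0,0,0,0,8.25,0,0,0,0,0,8.25,0,0,0,0,0,8.25])

```text
time_s: 17.55
ee_pos: [0.5936, 0.1879, 0.0676]
tcp_rot: [0.001, 0.685, 0.729, 0.001]
wrist_force: [3.7, 1.6, 0.9]
gripper_width: 0.0123
```

arm_command(motion=[0,0,0,0,0,0,0,0,0,0,0,0,0,0,0,0,0,0])

```text
time_s: 17.85
ee_pos: [0.5935, 0.1879, 0.0676]
tcp_rot: [0.001, 0.682, 0.731, 0.001]
wrist_force: [4.6, 4.0, 3.8]
gripper_width: 0.0121
```

```bash
python3 - <<'E'
from h import *
s=r.sense();print(s['wrist_force'],s['ft_torque'],s['gripper_width'],pose()[0],pose()[2])
E
```

```text
[4.58836622 4.04128433 3.82019372] [ 0.63692052 -0.53097702 -0.0470919 ] 0.01207072570206696 [0.59354559 0.18788648 0.0675723 ] 4.001263005253453
```

arm_command(motion=[0,0,0,0,0,0,0,0,0,0,0,0,0,0,0,0,0,0], gripper=0)

```text
time_s: 18.15
ee_pos: [0.5911, 0.1868, 0.0661]
tcp_rot: [-0.001, 0.683, 0.731, -0.001]
wrist_force: [0.6, -0.3, 0.1]
gripper_width: 0.0323
```

arm_command(motion=[0,0,-30,0,0,0,0,0,-40,0,0,0,0,0,-15,0,0,0,0,0,0,0,0,0])

```text
time_s: 18.55
ee_pos: [0.5934, 0.1875, 0.1539]
tcp_rot: [0.001, 0.683, 0.731, 0.002]
wrist_force: [-0.3, -0.4, -0.3]
gripper_width: 0.0439
```

```bash
python3 -c "
from h import *
plan(.5755,.0925,.125,129,16)"
```

```text
from [0.5934 0.1875 0.1539] yaw 3.86 tilt [0.0037 0.001 ] row [-2.2 -7.1  1.8] turn -7.82 N 16
```

arm_command(motion=[-2.2,-7.1,1.8,0,0,-7.82,-2.2,-7.1,1.8,0,0,-7.82,-2.2,-7.1,1.8,0,0,-7.82,-2.2,-7.1,1.8,0,0,-7.82,-2.2,-7.1,1.8,0,0,-7.82,-2.2,-7.1,1.8,0,0,-7.82,-2.2,-7.1,1.8,0,0,-7.82,-2.2,-7.1,1.8,0,0,-7.82], gripper=-1)

```text
time_s: 19.35
ee_pos: [0.553, 0.1443, 0.1351]
tcp_rot: [-0.002, 0.201, 0.979, -0.001]
wrist_force: [-0.3, -0.1, -0.9]
gripper_width: 0.0002
```

arm_command(motion=[-2.2,-7.1,1.8,0,0,-7.82,-2.2,-7.1,1.8,0,0,-7.82,-2.2,-7.1,1.8,0,0,-7.82,-2.2,-7.1,1.8,0,0,-7.82,-2.2,-7.1,1.8,0,0,-7.82,-2.2,-7.1,1.8,0,0,-7.82,-2.2,-7.1,1.8,0,0,-7.82,-2.2,-7.1,1.8,0,0,-7.82,0,0,0,0,0,0,0,0,0,0,0,0])

```text
time_s: 20.35
ee_pos: [0.5739, 0.0919, 0.1216]
tcp_rot: [-0.001, -0.332, 0.943, 0.0]
wrist_force: [0.1, -0.1, -0.4]
gripper_width: 0.0003
```

```bash
python3 - <<'E'
from h import *
plan(.5755,.0925,.109,129,2);print(r.sense()['gripper_width'])
E
```

```text
from [0.5739 0.0919 0.1216] yaw 128.74 tilt [-0.0026 -0.0003] row [-0.8 -0.3  6.3] turn -0.13 N 2
0.000333512546398188
```

arm_command(motion=[-0.8,-0.3,6,0,0,0,-0.8,-0.3,4,0,0,0,0,0,2,0,0,0,0,0,1,0,0,0,0,0,0,0,0,0])

```text
time_s: 20.85
ee_pos: [0.5765, 0.0928, 0.1099]
tcp_rot: [-0.0, -0.334, 0.943, 0.0]
wrist_force: [-1.0, 0.2, 0.8]
gripper_width: 0.0006
```

arm_command(motion=[0,0,1,0,0,0,0,0,1,0,0,0,0,0,0,0,0,0])

```text
time_s: 21.15
ee_pos: [0.5768, 0.0927, 0.1081]
tcp_rot: [0.0, -0.334, 0.943, 0.0]
wrist_force: [0.1, 0.2, 1.2]
gripper_width: 0.0002
```

arm_command(motion=[0,0,1,0,0,0,0,0,0,0,0,0])

```text
time_s: 21.35
ee_pos: [0.5769, 0.0927, 0.1071]
tcp_rot: [0.0, -0.334, 0.943, -0.0]
wrist_force: [0.5, 1.4, 1.7]
gripper_width: 0.0007
```

arm_command(motion=[0,0,1,0,0,0,0,0,0,0,0,0])

```text
time_s: 21.55
ee_pos: [0.5771, 0.0928, 0.1066]
tcp_rot: [0.0, -0.334, 0.943, -0.0]
wrist_force: [-1.6, 0.6, 6.1]
gripper_width: 0.0005
```

arm_command(motion=[0,0,1,0,0,0,0,0,0,0,0,0])

```text
time_s: 21.75
ee_pos: [0.5773, 0.0928, 0.1062]
tcp_rot: [0.001, -0.334, 0.943, -0.0]
wrist_force: [-2.1, 0.9, 11.4]
gripper_width: 0.0004
```

arm_command(motion=[0,0,0.5,0,0,0,0,0,0,0,0,0])

```text
time_s: 21.95
ee_pos: [0.5774, 0.0928, 0.106]
tcp_rot: [0.001, -0.334, 0.943, -0.0]
wrist_force: [-2.6, 0.9, 13.2]
gripper_width: 0.0007
```

The deck has bottomed out. Waiting for the bubble to settle.

arm_command(motion=[0,0,-0.5,0,0,0,0,0,0,0,0,0,0,0,0,0,0,0,0,0,0,0,0,0,0,0,0,0,0,0,0,0,0,0,0,0,0,0,0,0,0,0,0,0,0,0,0,0,0,0,0,0,0,0,0,0,0,0,0,0])

```text
time_s: 22.95
ee_pos: [0.5773, 0.0928, 0.1062]
tcp_rot: [0.001, -0.334, 0.943, -0.0]
wrist_force: [-2.4, 1.0, 11.2]
gripper_width: 0.0004
```

arm_command(motion=[0,0,0,0,0,0,0,0,0,0,0,0,0,0,0,0,0,0,0,0,0,0,0,0,0,0,0,0,0,0,0,0,0,0,0,0,0,0,0,0,0,0,0,0,0,0,0,0,0,0,0,0,0,0,0,0,0,0,0,0])

```text
time_s: 23.95
ee_pos: [0.5773, 0.0928, 0.1062]
tcp_rot: [0.001, -0.334, 0.943, -0.0]
wrist_force: [-1.8, 1.1, 11.7]
gripper_width: 0.0005
```

arm_command(motion=[0,0,0,0,0,0,0,0,0,0,0,0,0,0,0,0,0,0,0,0,0,0,0,0,0,0,0,0,0,0])

```text
time_s: 24.45
ee_pos: [0.5773, 0.0928, 0.1062]
tcp_rot: [0.001, -0.334, 0.943, -0.0]
wrist_force: [-2.0, 1.5, 12.4]
gripper_width: 0.0009
```

```bash
python3 - <<'E'
from h import *
c,im=grab('w6');save(cv2.resize(im[60:330,60:420],None,fx=2,fy=2,interpolation=cv2.INTER_CUBIC),'w6c')
E
```

```text
(no output)
```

View pics/w6c.png

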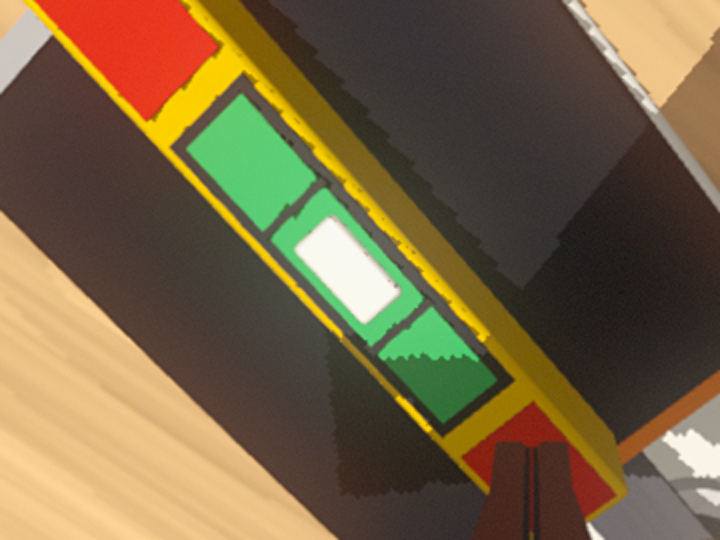

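The bubble centre is at about (348,269) and the midpoint of the lines at (349,268), so it is centred within about 1 mm. The deck is bottomed at about 12 N. Handing in.

```bash
python3 -c "
from h import *
print(r.sense()['time_s'],r.sense()['wrist_force']);r.close_job()"
```

```text
24.5 [-1.86309634  1.33591996 11.82470428]
the job is handed in; nothing more can be done
```

I levelled the brew stand and handed the job in at 24.5 s. The arm is still pressing on the level, the deck is down and the bubble is centred. The hand-in gave no verdict.

- **Placing:** I laid the yellow level along the middle of the deck. It sat about 4 mm from the middle lengthwise and about 1° off the deck's direction.
- **First reading:** With the red patch near the foot pressed down, the bubble was 20.7 mm off towards the hinge.
- **Knob:** I turned it 66° clockwise (1.15 rad) and pressed the same patch again.
- **Last checks:** After about 2.5 s of settling, the bubble was within about 1 mm of centre between the lines. The push was about 12 N, with the fingers only on the red patch. I judged the deck fully down from the sharp rise in force, since the float angle can't be read directly.
- **Bystanders:** I kept the arm clear of the cup, canister and dripper, but did not take a last picture to check them.

No check failed or disagreed.

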